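# Pack the table caddy

## Robot

A 6-joint arm with a two-finger parallel gripper is mounted at the origin on the work surface; the furniture and walls round the work are solid. World frame = base frame: x ahead of the robot, y to its left, z up, the work surface at z = 0. Lengths are in m, angles in rad, forces in N, time in s.
With the tool pointing down it reaches from about 0.425 to 0.95 m from the base axis. Payload 3.5 kg.
Tool frame: the origin (TCP) lies between the finger pads; the fingertips stand 22 mm ahead of it and the grasp point (between the pads) lies 3 mm ahead of it (ctrl.nose_length is the z of the fingertips in the tool frame, in m); z points along the fingers, y is the line along which they close (so a half turn about z gives the same grasp; the last joint's range is limited). The gripper opens to 85 mm and grips with 20 to 120 N. Pads are 22 mm wide; open, the fingers measure 114 mm over their backs; the gripper's body (76 mm by 85 mm) begins 54 mm behind the grasp point. The pads swing forward as they close: fully open they stand 13 mm farther back than shut.
Start: joints at [-0.15, 0.286, 1.577, -0, 1.279, -0.15], TCP at [0.675, 0, 0.253] pointing down, gripper open.
Joint ranges: [-2.77, 2.77], [-0.9, 2.22], [0.21, 2.48], [-1.53, 4.67], [0.24, 2.81], [-2.84, 2.84]. Speed limits (rad/s): [2.79, 2.79, 3.14, 3.14, 3.14, 3.14].

## Interface

Orientations are given as a unit quaternion [x, y, z, w].
In Python, from plant import ctrl gives the robot as it stands. The module is installed in compiled form; this text tells all that it offers.
- The arm moves only by the tool send_rows, never from a script. Its argument "rows" is text: rows parted by semicolons, each of 7 numbers parted by spaces: the turn, a rotation vector about the tool's x, y, z in fractions of the full range, 1 being 60 degrees, then the shift along the tool's x, y, z in parts of the range, where 1.0 means 0.4 m, then the opening, from -1 (shut) to 1 (fully open). A call has 1 to 8 rows; each row is the pose to reach, as a shift and turn from the pose commanded when the call began, along the tool's axes at that moment; what a row does not reach only later rows make up. A row lasts 1/8 s, in which the tool goes at most 62.5 mm and 10.7 degrees, less where a joint would pass 70% of its speed; a pose out of reach is approached as far as the arm can. Shift and turn numbers lie between -1 and 1, and a call with a number outside is refused. A call with a gripper value outside its range is refused whole. The fingers move at their own pace and stop on an object; "grip_force" is the grip in N (left out, the last holds). Time passes only in rows, so rows that repeat a pose let the fingers close. It gives the time, the measured TCP pose, the force, the opening and the grip force at its end, in the units of the state.
- ctrl.get_state(): the state, without advancing time (a new reading comes with each control period).
- ctrl.read_camera(name): name is "scene" or "side" or "wrist"; returns a dict with "color" (420x560x3 uint8, red, green, blue), "fx", "fy", "cx", "cy" (pixels), "extrinsics" (4x4, takes a point from world to camera coordinates). Camera axes: x right, y down, z forward; pixel columns grow to the right and rows downward; lengths in m; the calibration is good to about 2 mm. A picture is of the moment at which its call begins. There is no depth.
- ctrl.sign_off(): hands the job in; it is judged then, once.
Trained networks look in a picture, given as the dict that the camera call returned (one of the last four; its "shot" number tells which), for a name from the list of things; names that differ only in an ending like _2 or _b are one class to them, and where a whole thing is asked for, a point or a joint stands for the part that bears it (a point fixed in the world has none). Each returns a list of dicts, best first, with "p" (0 to 1); they miss things now and then, are a little off and sometimes report something else, mostly with a low value. They report only what shows in the picture. A call takes as long as a camera call.
- ctrl.look_for(picture, target): "position" ([x, y, z] in m, in the coordinates of the camera as it stood for that picture, good to about 4 mm: the middle of the surface that is visible of it).
The state is a dict: "time": time; "qpos": joint angles; "dq": joint speeds; "joint_efforts": joint torques, N m; "eef_pos": TCP position; "tcp_rot": TCP orientation; "contact_force": force on the tool from outside, world axes, zero at the start; "wrist_torque": the same for the moment, N m; "opening": opening from 0.0 (shut) to 1.0 (fully open); "finger_force": force on a finger pad.
Only numpy, scipy, OpenCV 4.12 (cv2) and the standard library are available. Lean on these libraries where they do the work, as an engineer would, in place of code of your own. Each camera call takes 0.05 s, during which the arm holds its last target. There are 200 camera calls.

## Task

Pack the wooden caddy for dinner in the garden: set the cream tea light in the brass dish, stand the white salt shaker in the narrow steel cup and the wooden pepper mill in the wide copper cup, and push the red-lidded spice jar right down to the floor of the black holder, letting go only when it is home and the sprung flaps have closed on it. Set everything down upright and let nothing fall; the green-lidded jar and the green tea light do not belong, so leave them where they stand.

Things in the scene. Friction and masses are not known exactly. Their poses are not given: they have to be found in the camera images.
- pepper_mill: Turned wooden pepper mill with a small metal knob, 120 mm tall, foot 58 mm across, head 49 mm across from 87 to 109 mm above the underside (a good grip, centred at 98 mm), about 0.18 kg. Stands upright on the worktop at the start; origin at the centre of its underside, z up.
- salt_shaker: White salt shaker with a pale grey perforated top, 90 mm tall, 44 mm across up to 74 mm, top 34 mm across, about 0.1 kg; grip it about 66 mm above the underside. Stands upright on the worktop at the start; origin at the centre of its underside, z up.
- red_jar: Glass spice jar with a red lid (green emblem on its top), 97 mm tall, body 47 mm across (rounded square), round lid 45 mm across from 76 to 97 mm above the underside, about 0.11 kg; grip it about 82 mm above the underside. Stands upright on the worktop at the start; origin at the centre of its underside, z up.
- cream_light: Tea light with cream-white wax in a thin metal cup, 38 mm across, 15 mm tall, about 0.02 kg; grip it level, with the fingertips 3 or 4 mm above its underside. Stands upright on the worktop at the start; origin at the centre of its underside, z up.
- green_jar: Look-alike that stays: glass spice jar with a green lid (pale emblem on its top), 46 mm across, 106 mm tall. Stands upright on the worktop at the start; origin at the centre of its underside, z up.
- green_light: Look-alike that stays: tea light with green wax, 38 mm across, 15 mm tall. Stands upright on the worktop at the start; origin at the centre of its underside, z up.
- copper_cup: Wide copper cup for the pepper mill, 42 mm high: inside 68 mm across, flaring to 79 mm at the rim; inner floor 5 mm above the origin. Fixed in the wooden caddy; origin under its centre, 8 mm above the worktop, z up, y along the caddy. The caddy: 388 x 112 mm, long side roughly along y, walls 30 mm, ends 64 mm high; its four fittings stand 92 mm apart in a row, in any order.
- steel_cup: Narrow steel cup for the salt shaker, 42 mm high: inside 54 mm across, flaring to 65 mm at the rim; inner floor 5 mm above the origin. Fixed in the wooden caddy; origin under its centre, 8 mm above the worktop, z up, y along the caddy.
- brass_dish: Brass tea-light dish on a foot: flat round seat 65 mm across, 35 mm above the origin; a low wire rail, 8 mm high and 53 mm apart inside, guards its two sides along y, and both sides along x are open (about 38 mm) for the fingers. Fixed in the wooden caddy; origin under its centre, 8 mm above the worktop, z up, y along the caddy.
- jar_holder: Black open holder for the spice jar, 42 mm high, inside 62 mm wide in y. Two sprung steel flaps, hinged at the rim 34 mm either side along x, lean in and down to a 31 mm gap; a jar pushed straight down (about 5 N, best gripped across the caddy, so that it cannot pivot) spreads them and is gripped; its weight alone does not do it. Floor 5 mm above the origin. Origin and axes as for the cups.

How it is judged:
On the way:
1. the red-lidded jar is pushed fully home between the flaps of the black holder while still held (horizontal distance between red_jar and jar_holder below 0.01 m and z of red_jar in the frame of jar_holder between 0.001 and 0.009 m and angle between red_jar's own z axis and vertical below 0.12 rad and contact force between the fingers and red_jar above 0.5 N), for 0.2 s.
At the end, for the whole second after the job is handed in: Mill in the copper cup, shaker in the steel cup, cream tea light in the brass dish, red-lidded jar in the black holder: each on its floor or seat (4 mm), within 10 mm of its centre, upright (0.12 rad), at rest, released. Green-lidded jar and green tea light within 25 mm of where they stood (horizontal distance between pepper_mill and copper_cup below 0.01 m and z of pepper_mill in the frame of copper_cup between 0.001 and 0.009 m and angle between each of pepper_mill, salt_shaker, cream_light, red_jar's own z axis and vertical below 0.12 rad and linear speed of each of pepper_mill, salt_shaker, cream_light, red_jar below 0.02 m/s and contact force between the fingers and pepper_mill below 0.05 N and horizontal distance between salt_shaker and steel_cup below 0.01 m and z of salt_shaker in the frame of steel_cup between 0.001 and 0.009 m and contact force between the fingers and salt_shaker below 0.05 N and horizontal distance between cream_light and brass_dish below 0.01 m and z of cream_light in the frame of brass_dish between 0.031 and 0.039 m and contact force between the fingers and cream_light below 0.05 N and horizontal distance between red_jar and jar_holder below 0.01 m and z of red_jar in the frame of jar_holder between 0.001 and 0.009 m and contact force between the fingers and red_jar below 0.05 N and distance of each of green_jar, green_light from where it was at the start of the episode below 0.025 m); the robot touches nothing.
It fails at once if one of the four things is let fall ((contact force between the fingers and pepper_mill below 0.02 N and linear speed of pepper_mill above 0.75 m/s) or (contact force between the fingers and salt_shaker below 0.02 N and linear speed of salt_shaker above 0.75 m/s) or (contact force between the fingers and cream_light below 0.02 N and linear speed of cream_light above 0.75 m/s) or (contact force between the fingers and red_jar below 0.02 N and linear speed of red_jar above 0.75 m/s)).
It fails at once if the green-lidded jar or the green tea light is moved or knocked over (distance of any of green_jar, green_light from where it was at the start of the episode above 0.025 m or angle between any of green_jar, green_light's own z axis and vertical above 0.4 rad).
It also fails if it takes over 131 s, if anything falls off the work surface, if the arm or the gripper's body presses on something with over 40 N, if the wrist force passes 120 N, or if a joint passes its speed limit or range.

## Working session

There is one attempt and no reset: what is moved stays moved. The work goes in short steps, Python scripts to look and compute and a tool call to move; the robot and the scene stay as the last step left them, time stands still between calls to the robot, and variables do not carry over. Pictures are saved under pics/ and viewed, at most 14 in all, crops included, and the job is handed in when it is done.

Besides the shell and the picture viewer there is one more tool, called after "Call:" as name(argument=value, ...), one argument or row to a line, values as JSON. send_rows: Moves the arm, as the interface text tells. Its arguments: {"type":"object","properties":{"rows":{"type":"string"},"grip_force":{"type":"number"}},"required":["rows"]}

```bash
mkdir -p pics; cat > h.py <<'E'
import numpy as np, cv2
from plant import ctrl
def shot(n,save=None):
    p=ctrl.read_camera(n)
    if save: cv2.imwrite('pics/'+save,p['color'][:,:,::-1])
    return p
def world(p,c):
    E=np.array(p['extrinsics']); return E[:3,:3].T@(np.array(c)-E[:3,3])
def pix(p,w):
    E=np.array(p['extrinsics']); c=E[:3,:3]@np.array(w)+E[:3,3]
    return np.array([p['fx']*c[0]/c[2]+p['cx'],p['fy']*c[1]/c[2]+p['cy']])
def ray(p,uv):
    E=np.array(p['extrinsics']); d=np.array([(uv[0]-p['cx'])/p['fx'],(uv[1]-p['cy'])/p['fy'],1])
    return -E[:3,:3].T@E[:3,3], E[:3,:3].T@d
def atz(p,uv,z):
    o,d=ray(p,uv); return o+d*(z-o[2])/d[2]
names='pepper_mill salt_shaker red_jar cream_light green_jar green_light copper_cup steel_cup brass_dish jar_holder'.split()
def find(p,ns=names):
    for n in ns:
        for r in ctrl.look_for(p,n)[:2]:
            w=world(p,r['position']); print(n,round(r['p'],2),w.round(4),pix(p,w).round(0))
E
python3 - <<'E'
from h import *
s=ctrl.get_state();print(s, ctrl.nose_length)
for c in ['scene','side','wrist']:
    p=shot(c,c+'0.png');print(c,p['fx'],p['cx'],p['cy'],np.array(p['extrinsics']).round(3).tolist());find(p)
E
```

```text
{'time': 0.0, 'qpos': array([-1.50028860e-01,  2.87160940e-01,  1.57819155e+00,  2.28550258e-05,
        1.27857845e+00, -1.50001779e-01]), 'dq': array([-0.00087193, -0.00152142, -0.00270821, -0.00025786,  0.00020476,
        0.00044721]), 'joint_efforts': array([-1.79628755e-04, -4.05981302e+01, -2.92628127e+01, -1.54224781e-04,
        5.81841552e-03,  3.74769741e-06]), 'eef_pos': array([6.74393787e-01, 1.06781876e-04, 2.51942380e-01]), 'tcp_rot': array([ 7.07118209e-01,  7.07094386e-01, -6.85066091e-04, -9.47471743e-04]), 'contact_force': array([ 0.84255732,  0.41453845, -0.56514699]), 'wrist_torque': array([ 0.00767377, -0.00137048, -0.0124824 ]), 'finger_force': 0.0, 'opening': 0.9995016186942257} 0.022
scene 461.77383492903897 286.12679986868716 207.13997775133936 [[0.773, -0.634, 0.021, -0.416], [-0.391, -0.503, -0.771, 0.234], [0.499, 0.588, -0.636, 0.945], [0.0, 0.0, 0.0, 1.0]]
salt_shaker 0.92 [0.4206 0.0441 0.0465] [239. 212.]
red_jar 0.66 [0.4426 0.1721 0.0608] [218. 180.]
cream_light 0.8 [ 0.4756 -0.3289  0.0093] [361. 304.]
green_jar 0.68 [ 0.4314 -0.2009  0.0728] [307.
[... 906 characters left out ...]
4. 208.]
jar_holder 0.92 [ 0.5983 -0.0759  0.0416] [250. 200.]
wrist 294.8282157987036 279.4390138079469 209.1571876319242 [[1.0, 0.0, 0.002, -0.675], [-0.0, -0.963, 0.268, -0.034], [0.002, -0.268, -0.963, 0.377], [0.0, 0.0, 0.0, 1.0]]
pepper_mill 0.64 [ 0.4495 -0.0449  0.087 ] [ 62. 240.]
salt_shaker 0.65 [0.4444 0.0643 0.0607] [ 55. 131.]
red_jar 0.92 [0.4659 0.172  0.045 ] [66. 17.]
green_jar 0.53 [ 0.4409 -0.1622  0.021 ] [107. 303.]
copper_cup 0.71 [0.6187 0.1733 0.0117] [228.  27.]
copper_cup 0.6 [0.4457 0.0616 0.0626] [ 55. 134.]
steel_cup 0.92 [0.616  0.0856 0.0262] [227. 111.]
brass_dish 0.65 [ 0.6149 -0.0046  0.0463] [227. 194.]
jar_holder 0.64 [ 0.6032 -0.101   0.0358] [222. 267.]
```

View pics/scene0.png

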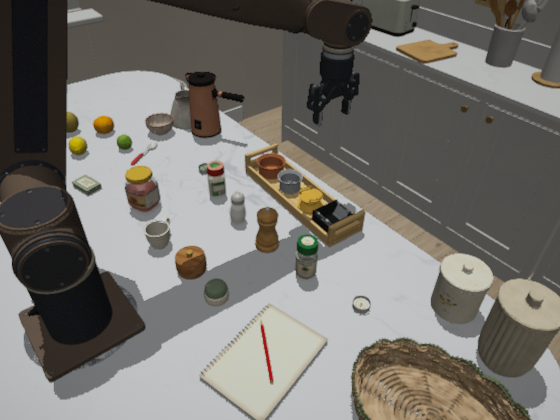

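View pics/side0.png

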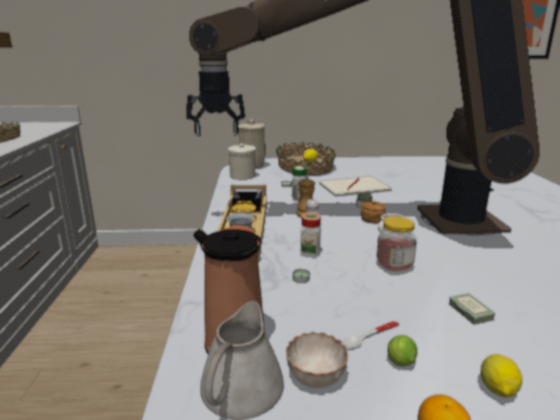

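View pics/wrist0.png

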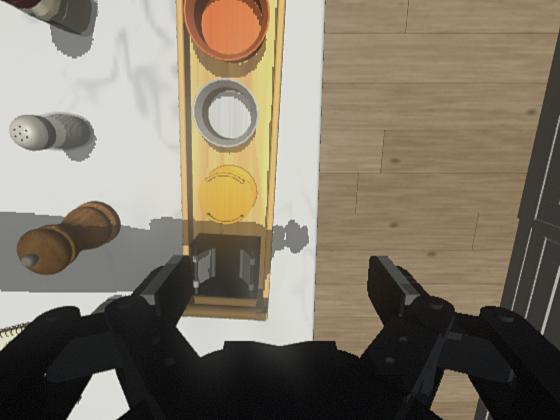

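The scene view shows the caddy running from (270,162) copper and (290,182) steel to (310,198) brass and (333,213) black. The shaker is at (238,208), the mill at (267,230), the red jar at (216,180), the green jar at (307,256) and the cream light at (361,304). The side view shows the green light at (301,275). The wrist view shows the cups cleanly: copper (228,27), steel (227,112), brass (227,194) and holder (225,268).

I'll move the wrist back and up to survey.

Units first: shifts go in shares of 0.4 m and turns go in shares of 60 degrees. So -130 mm is -0.325, -120 mm is -0.3.

Call:
send_rows(
  rows="0 0 0 0.15 -0.325 -0.3 1;0 0 0 0.15 -0.325 -0.3 1;0 0 0 0.15 -0.325 -0.3 1;0 0 0 0.15 -0.325 -0.3 1;0 0 0 0.15 -0.325 -0.3 1;0 0 0 0.15 -0.325 -0.3 1",
)

```text
time: 2.4
eef_pos: [0.5451, 0.0596, 0.3712]
tcp_rot: [0.707, 0.707, -0.001, -0.001]
contact_force: [0.5, -0.0, 0.1]
opening: 1.0
finger_force: 0.0
```

```bash
python3 - <<'E'
from h import *
s=ctrl.get_state();print(s['time'],s['eef_pos'],s['tcp_rot'])
p=shot('wrist','w1.png');find(p);np.save('w1.npy',p,allow_pickle=True)
E
```

```text
2.4 [0.54506166 0.05961881 0.3712284 ] [ 0.70733583  0.70687551 -0.00117019 -0.00128883]
pepper_mill 0.74 [ 0.4411 -0.0429  0.0999] [208. 251.]
salt_shaker 0.8 [0.4377 0.0675 0.0787] [204. 172.]
red_jar 0.85 [0.4529 0.1878 0.0984] [205.  77.]
green_jar 0.62 [ 0.4468 -0.1694  0.0833] [219. 319.]
green_light 0.71 [0.4843 0.2963 0.008 ] [238.   5.]
copper_cup 0.74 [0.6291 0.1769 0.0118] [335.  94.]
steel_cup 0.57 [0.6222 0.0872 0.0216] [329. 154.]
brass_dish 0.58 [ 6.122e-01 -4.000e-04  4.760e-02] [323. 212.]
jar_holder 0.74 [ 0.6057 -0.1029  0.0355] [316. 268.]
```

Converted, -200 mm is -0.5.

Call:
send_rows(
  rows="0 0 0 -0.5 0 0 1;0 0 0 -0.5 0 0 1;0 0 0 -0.5 0 0 1;0 0 0 -0.5 0 0 1;0 0 0 -0.5 0 0 1;0 0 0 -0.5 0 0 1",
)

```text
time: 3.7
eef_pos: [0.5451, -0.1386, 0.3735]
tcp_rot: [0.707, 0.708, 0.0, -0.0]
contact_force: [0.7, 0.2, 0.0]
opening: 0.999
finger_force: 0.0
```

```bash
python3 - <<'E'
from h import *
s=ctrl.get_state();print(s['time'],s['eef_pos'],s['tcp_rot'])
p=shot('wrist','w2.png');find(p);np.save('w2.npy',p,allow_pickle=True)
E
```

```text
3.7 [ 0.54510133 -0.13857817  0.37347352] [ 7.06545204e-01  7.07667857e-01  2.59803622e-04 -1.04129211e-04]
pepper_mill 0.86 [ 0.4428 -0.0521  0.105 ] [198. 112.]
salt_shaker 0.71 [0.4382 0.0534 0.0765] [194.  25.]
cream_light 0.61 [ 0.4752 -0.3272  0.0109] [240. 274.]
green_jar 0.6 [ 0.4488 -0.1798  0.1033] [209. 210.]
green_jar 0.48 [0.4387 0.0535 0.0743] [195.  25.]
copper_cup 0.38 [ 0.4472 -0.0533  0.107 ] [201. 113.]
steel_cup 0.84 [0.6218 0.0806 0.0159] [333.  18.]
brass_dish 0.87 [ 0.6117 -0.0078  0.0481] [327.  81.]
jar_holder 0.84 [ 0.6103 -0.1001  0.0273] [321. 147.]
```

View pics/w1.png

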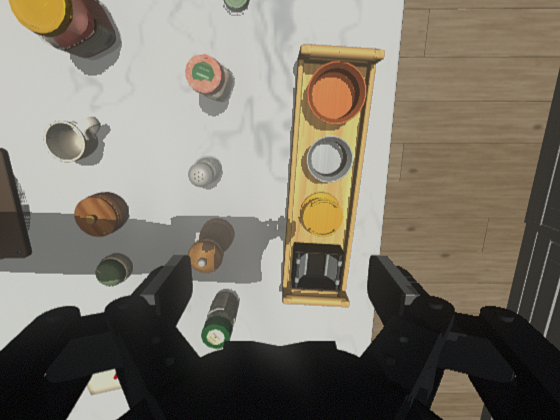

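View pics/w2.png

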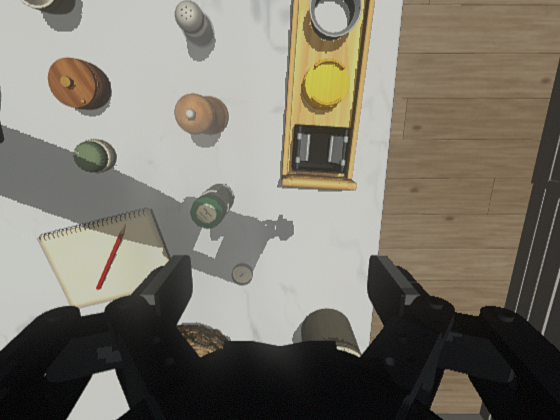

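```bash
cat >> h.py <<'E'
def tri(obs):
    A=np.zeros((3,3));b=np.zeros(3);L=[]
    for p,uv in obs:
        o,d=ray(p,uv); d=d/np.linalg.norm(d); P=np.eye(3)-np.outer(d,d); A+=P;b+=P@o;L.append((o,d))
    x=np.linalg.solve(A,b); return x,[round(1000*np.linalg.norm(np.cross(x-o,d)),1) for o,d in L]
E
python3 - <<'E'
from h import *
w1=np.load('w1.npy',allow_pickle=True).item();w2=np.load('w2.npy',allow_pickle=True).item()
for n,a,b,z in [('shaker top',(201,174),(186,15),.09),('mill knob',(202,263),(190,114),.12),('green lid',(216,333),(208,210),.106),('brass',(322,214),(325,85),.043),('holder',(319,267),(322,148),.05),('steel',(329.5,159.5),(334,15),.05)]:
    print(n,*tri([(w1,a),(w2,b)]),'known z:',atz(w1,a,z).round(4),atz(w2,b,z).round(4))
print('red',atz(w1,(205,74),.097),'cream',atz(w2,(242,274),.015),'copper',atz(w1,(336,94),.05))
# enlarged crops for accurate picking
a=cv2.resize(w1['color'][30:320,170:400],None,fx=2.05,fy=2.05,interpolation=cv2.INTER_CUBIC)
cv2.imwrite('pics/c1.png',a[:,:,::-1])
# color blobs
for nm,p in(('w1',w1),('w2',w2)):
    h=cv2.cvtColor(p['color'],cv2.COLOR_RGB2HSV)
    for c,m in dict(brass=(h[...,0]>20)&(h[...,0]<30)&(h[...,1]>225)&(h[...,2]>180),copper=(h[...,0]<10)&(h[...,1]>130)).items():
        k,l,s,ce=cv2.connectedComponentsWithStats(m.astype('uint8'))
        for i in range(1,k):
            if s[i,4]>250: print(nm,c,s[i],ce[i].round(1))
E
```

```text
shaker top [0.43079474 0.06397224 0.07579828] [np.float64(2.1), np.float64(2.1)] known z: [0.4367 0.0663 0.09  ] [0.4326 0.0595 0.09  ]
mill knob [ 0.43581803 -0.05479678  0.11517158] [np.float64(0.2), np.float64(0.2)] known z: [ 0.4374 -0.0524  0.12  ] [ 0.437 -0.055  0.12 ]
green lid [ 0.44590169 -0.18071157  0.10107178] [np.float64(0.6), np.float64(0.6)] known z: [ 0.4466 -0.1769  0.106 ] [ 0.4477 -0.1793  0.106 ]
brass [ 0.61332335 -0.00986854  0.02539062] [np.float64(0.9), np.float64(0.9)] known z: [ 0.6116 -0.0047  0.043 ] [ 0.6099 -0.0122  0.043 ]
holder [ 0.61068263 -0.10053248  0.03587377] [np.float64(0.5), np.float64(0.5)] known z: [ 0.6091 -0.0935  0.05  ] [ 0.6082 -0.0996  0.05  ]
steel [0.62114121 0.07961575 0.02940336] [np.float64(0.7), np.float64(0.7)] known z: [0.6184 0.0818 0.05  ] [0.617  0.0729 0.05  ]
red [0.45242089 0.19120401 0.097     ] cream [ 0.47857387 -0.32410159  0.015     ] copper [0.62343614 0.17282902 0.05      ]
```

View pics/c1.png

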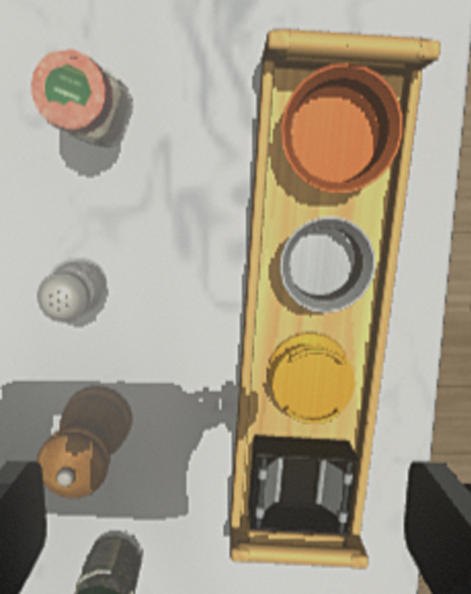

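Crop c1 shows copper's rim centred near (342,128), steel's at (328,265), the brass seat at (312,380) and the holder at (303,487), all in crop pixels. It also confirms red lid, shaker and mill top from left to bottom. I'll take two settled views directly over the caddy.

Converted, 199 mm is 0.4975, 70 mm is 0.175.

Call:
send_rows(
  rows="0 0 0 0.4975 0.175 0.1325 1;0 0 0 0.4975 0.175 0.1325 1;0 0 0 0.4975 0.175 0.1325 1;0 0 0 0.4975 0.175 0.1325 1;0 0 0 0.4975 0.175 0.1325 1;0 0 0 0.4975 0.175 0.1325 1;0 0 0 0.4975 0.175 0.1325 1;0 0 0 0.4975 0.175 0.1325 1",
)

```text
time: 5.25
eef_pos: [0.615, 0.0579, 0.3209]
tcp_rot: [0.708, 0.707, 0.0, 0.0]
contact_force: [0.3, -0.6, -0.0]
opening: 1.0
finger_force: 0.0
```

```bash
python3 - <<'E'
from h import *
s=ctrl.get_state();print(s['time'],s['eef_pos'],s['tcp_rot'])
p=shot('wrist');np.save('w3.npy',p,allow_pickle=True);find(p,names[6:])
cv2.imwrite('pics/c3.png',cv2.resize(p['color'][0:340,170:400],None,fx=1.76,fy=1.76,interpolation=cv2.INTER_CUBIC)[:,:,::-1])
E
```

```text
5.25 [0.61501774 0.05794059 0.32094899] [7.07663873e-01 7.06549095e-01 2.68586321e-04 3.82257555e-04]
copper_cup 0.76 [0.6244 0.1769 0.0111] [286.  89.]
steel_cup 0.59 [0.62   0.0818 0.0173] [283. 160.]
brass_dish 0.96 [ 0.6134 -0.003   0.0449] [278. 222.]
jar_holder 0.62 [ 0.6051 -0.0989  0.0377] [273. 281.]
```

Converted, -100 mm is -0.25.

Call:
send_rows(
  rows="0 0 0 -0.25 0 0 1;0 0 0 -0.25 0 0 1;0 0 0 -0.25 0 0 1;0 0 0 -0.25 0 0 1;0 0 0 -0.25 0 0 1",
)

```text
time: 6.12
eef_pos: [0.615, -0.0399, 0.3204]
tcp_rot: [0.707, 0.708, 0.0, -0.0]
contact_force: [-0.0, 1.1, 0.5]
opening: 0.998
finger_force: 0.0
```

```bash
python3 - <<'E'
from h import *
s=ctrl.get_state();print(s['time'],s['eef_pos'],s['tcp_rot'])
p=shot('wrist');np.save('w4.npy',p,allow_pickle=True);find(p,names[6:])
cv2.imwrite('pics/c4.png',cv2.resize(p['color'][0:340,170:400],None,fx=1.76,fy=1.76,interpolation=cv2.INTER_CUBIC)[:,:,::-1])
E
```

```text
6.125 [ 0.61500101 -0.03985835  0.32035742] [ 7.06613952e-01  7.07599253e-01  1.17432144e-04 -7.72852600e-05]
copper_cup 0.72 [0.6256 0.1629 0.013 ] [288.  18.]
copper_cup 0.3 [0.4598 0.1685 0.0272] [153.   8.]
steel_cup 0.94 [0.6174 0.089  0.0235] [281.  79.]
brass_dish 0.66 [ 0.6149 -0.0052  0.0473] [279. 154.]
brass_dish 0.27 [0.6278 0.1655 0.0113] [290.  16.]
jar_holder 0.55 [ 0.6069 -0.1016  0.0346] [274. 221.]
```

View pics/c3.png

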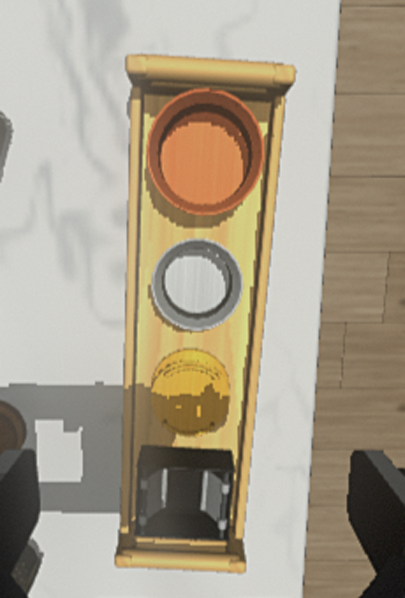

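View pics/c4.png

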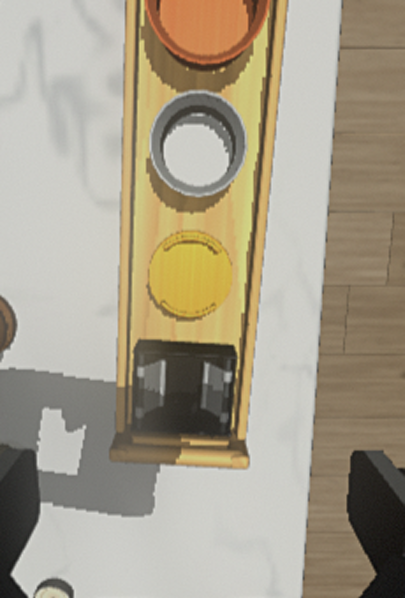

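```bash
cat > fit.py <<'E'
from h import *
from scipy.optimize import least_squares
w3=np.load('w3.npy',allow_pickle=True).item();w4=np.load('w4.npy',allow_pickle=True).item();w1=np.load('w1.npy',allow_pickle=True).item()
U=lambda u,v:(170+u/1.76,v/1.76); V=lambda u,v:(170+u/2.05,30+v/2.05)
obs=[(w3,3,.05,U(206.5,151)),(w3,2,.05,U(197,285)),(w3,1,.043,U(190.5,393)),(w3,0,.05,U(185.5,494)),
(w4,2,.05,U(197,143.5)),(w4,1,.043,U(190,274)),(w4,0,.05,U(185,388)),
(w1,3,.05,V(342,128)),(w1,2,.05,V(328,265)),(w1,1,.043,V(312,380)),(w1,0,.05,V(303,487))]
pt=lambda q,i,z:np.array([q[0]-np.sin(q[2])*.092*(i-1.5),q[1]+np.cos(q[2])*.092*(i-1.5),z+(q[3] if len(q)>3 else 0)])
for q0 in ([.615,.04,0],[.615,.04,0,0]):
    r=least_squares(lambda q:np.concatenate([pix(p,pt(q,i,z))-uv for p,i,z,uv in obs]),q0,x_scale=.01)
    print(r.x.round(4),r.fun.reshape(-1,2).round(1).tolist())
    for i in range(4):print(i,pt(r.x,i,0)[:2].round(4))
for p,i,z,uv in obs: print(i,atz(p,uv,z).round(4))
for i in range(3): print('tri',i,tri([(p,uv) for p,j,z,uv in obs if j==i]))
E
python3 fit.py
```

```text
[ 0.6162  0.0386 -0.0598] [[-0.6, -0.8], [0.2, -1.9], [-0.1, 1.3], [-0.8, 4.2], [0.8, -1.7], [0.3, -0.6], [-0.9, 1.8], [-0.0, -1.1], [-0.1, -1.7], [0.9, 0.2], [0.3, 2.6]]
0 [ 0.6079 -0.0991]
1 [ 0.6134 -0.0073]
2 [0.6189 0.0845]
3 [0.6244 0.1764]
[ 0.6167  0.0375 -0.061  -0.0094] [[-0.3, 1.1], [0.5, -1.8], [0.2, -0.1], [-0.5, 1.6], [1.2, 0.4], [0.6, -0.4], [-0.5, 0.5], [-0.8, 0.4], [-0.8, -1.5], [0.3, -0.8], [-0.2, 0.5]]
0 [ 0.6082 -0.1002]
1 [ 0.6139 -0.0084]
2 [0.6195 0.0834]
3 [0.6251 0.1753]
3 [0.6252 0.1754 0.05  ]
2 [0.6186 0.0821 0.05  ]
1 [ 0.6135 -0.0054  0.043 ]
0 [ 0.6092 -0.0923  0.05  ]
2 [0.6179 0.0826 0.05  ]
1 [ 0.613  -0.0081  0.043 ]
0 [ 0.6091 -0.0964  0.05  ]
3 [0.6245 0.1749 0.05  ]
2 [0.6192 0.0821 0.05  ]
1 [ 0.612 -0.007  0.043]
0 [ 0.6072 -0.0945  0.05  ]
tri 0 (array([ 0.60903687, -0.10111864,  0.03542174]), [np.float64(0.6), np.float64(0.1), np.float64(0.7)])
tri 1 (array([ 0.61327516, -0.00894484,  0.03411926]), [np.float64(0.6), np.float64(0.3), np.float64(0.7)])
tri 2 (array([0.61836885, 0.08233283, 0.05308354]), [np.float64(0.2), np.float64(0.5), np.float64(0.3)])
```

The caddy fit is consistent to 1–3 mm with yaw of about −3.4°. That puts the holder near (0.608,−0.099), brass (0.6135,−0.0075), steel (0.619,0.083) and copper (0.625,0.1755). Next, hover over the mill.

Converted, -175 mm is -0.4375, 120 mm is 0.3.

Call:
send_rows(
  rows="0 0 0 -0.035 -0.4375 0.3 1;0 0 0 -0.035 -0.4375 0.3 1;0 0 0 -0.035 -0.4375 0.3 1;0 0 0 -0.035 -0.4375 0.3 1;0 0 0 -0.035 -0.4375 0.3 1;0 0 0 -0.035 -0.4375 0.3 1;0 0 0 -0.035 -0.4375 0.3 1",
)

```text
time: 7.25
eef_pos: [0.4417, -0.0552, 0.2018]
tcp_rot: [0.707, 0.707, 0.001, 0.001]
contact_force: [-0.6, -0.2, -0.7]
opening: 0.998
finger_force: 0.0
```

```bash
python3 - <<'E'
from h import *
s=ctrl.get_state();print(s['time'],s['eef_pos'],s['tcp_rot'])
p=shot('wrist','m1.png');np.save('m1.npy',p,allow_pickle=True);find(p,['pepper_mill','salt_shaker','green_jar'])
print('tcp pix at z .12,.098',pix(p,list(s['eef_pos'][:2])+[.12]),pix(p,list(s['eef_pos'][:2])+[.098]))
E
```

```text
7.25 [ 0.44166821 -0.05524805  0.20184138] [7.06940154e-01 7.07271992e-01 6.34408621e-04 1.24320060e-03]
pepper_mill 0.67 [ 0.6057 -0.0064  0.0441] [456. 149.]
pepper_mill 0.55 [ 0.4353 -0.0437  0.1053] [271. 205.]
salt_shaker 0.77 [0.4313 0.0605 0.0835] [265.  60.]
green_jar 0.8 [ 0.4419 -0.1675  0.0662] [279. 314.]
tcp pix at z .12,.098 [279.53886925 225.13175029] [279.40417081 216.25213897]
```

View pics/m1.png

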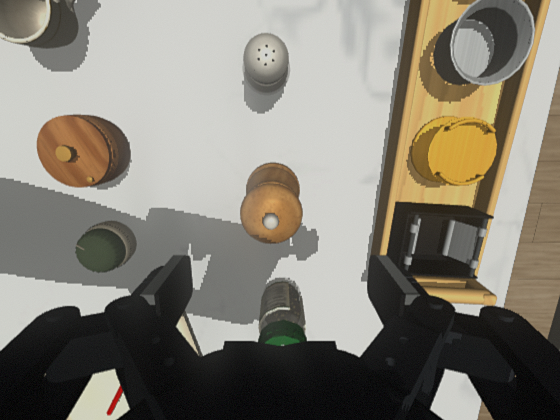

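The mill's knob is at (271,221) and its head at (271,212), between the fingers, about 5 mm nearer and 2 mm to the left of the TCP. I'll descend and grip.

Converted, 100 mm is 0.25, 80 mm is 0.2.

Call:
send_rows(
  rows="0 0 0 0.005 -0.0125 0.025 1;0 0 0 0.005 -0.0125 0.125 1;0 0 0 0.005 -0.0125 0.2 1;0 0 0 0.005 -0.0125 0.25 1;0 0 0 0.005 -0.0125 0.25 1;0 0 0 0.005 -0.0125 0.25 -1;0 0 0 0.005 -0.0125 0.25 -1;0 0 0 0.005 -0.0125 0.25 -1",
  grip_force=45,
)

```text
time: 8.45
eef_pos: [0.4357, -0.0533, 0.1019]
tcp_rot: [0.707, 0.707, 0.0, 0.001]
contact_force: [-1.5, -0.1, 5.7]
opening: 0.536
finger_force: 46.0
```

Call:
send_rows(
  rows="0 0 0 0 0 0 -1;0 0 0 0 0 0 -1;0 0 0 0 0 0 -1;0 0 0 0 0 0 -1",
)

```text
time: 8.95
eef_pos: [0.4357, -0.0533, 0.1019]
tcp_rot: [0.707, 0.707, 0.0, 0.001]
contact_force: [-1.4, 0.5, 5.6]
opening: 0.536
finger_force: 46.1
```

```bash
python3 - <<'E'
from h import *
m=np.load('m1.npy',allow_pickle=True).item()
print('shaker',atz(m,(266,52),.09),'knob',atz(m,(271,221),.12))
s=ctrl.get_state();print(s['eef_pos'],s['opening'],s['finger_force'],s['contact_force'])
E
```

```text
shaker [0.4320597  0.06453495 0.09      ] knob [ 0.4355148  -0.05210694  0.12      ]
[ 0.43571407 -0.05326262  0.10187811] 0.5363022319511639 46.06277517433142 [-1.40498459  0.47788064  5.62770837]
```

Converted, 228 mm is 0.57, 190 mm is 0.475.

Call:
send_rows(
  rows="0 0 0 0 0 -0.1 -1;0 0 0 0 0 -0.225 -1;0 0 0 0.05 0.0375 -0.3 -1;0 0 0 0.15 0.125 -0.3 -1;0 0 0 0.2625 0.225 -0.3 -1;0 0 0 0.375 0.3125 -0.3 -1;0 0 0 0.475 0.4 -0.3 -1;0 0 0 0.57 0.475 -0.3 -1",
)

```text
time: 9.95
eef_pos: [0.6257, 0.1766, 0.2195]
tcp_rot: [0.707, 0.707, -0.0, -0.0]
contact_force: [0.3, -0.3, -1.9]
opening: 0.532
finger_force: 47.4
```

Call:
send_rows(
  rows="0 0 0 0 0 0 -1;0 0 0 0 0 0 -1;0 0 0 0 0 0 -1",
)

```text
time: 10.32
eef_pos: [0.6243, 0.1741, 0.2201]
tcp_rot: [0.707, 0.707, -0.0, -0.0]
contact_force: [-0.4, 0.6, -1.7]
opening: 0.531
finger_force: 47.5
```

```bash
python3 - <<'E'
from h import *
s=ctrl.get_state();print(s['time'],s['eef_pos'],s['opening'],s['finger_force'],s['contact_force'])
p=shot('wrist','m2.png');q=shot('side')
cv2.imwrite('pics/m2.png',np.hstack([cv2.resize(p['color'][60:420,100:460],(400,400)),cv2.resize(q['color'][100:260,180:340],(400,400))])[:,:,::-1])
print(pix(p,[.625,.1755,.05]))
E
```

```text
10.325 [0.62432584 0.17409513 0.22014816] 0.531486182703868 47.50867548958141 [-0.37199783  0.5654044  -1.73249383]
[280.34822199 195.88595378]
```

View pics/m2.png

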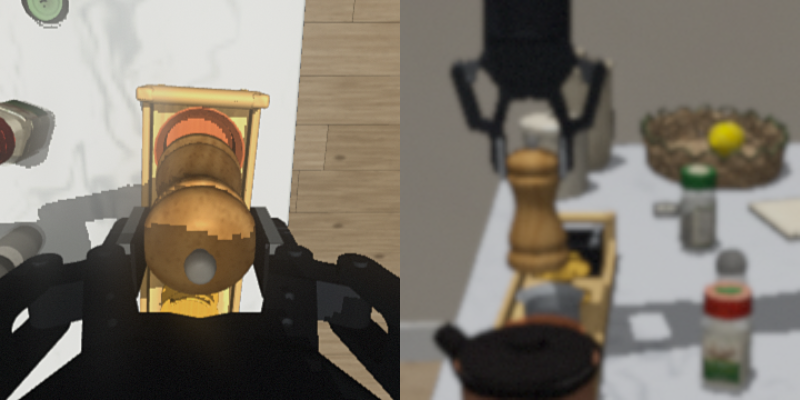

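The mill hangs upright, and its knob at (200,265) lines up with the copper cup's rim, centred near (201,135) in the crop. I'll lower it in.

Call:
send_rows(
  rows="0 0 0 0.0025 0.0025 0.075 -1;0 0 0 0.0025 0.0025 0.15 -1;0 0 0 0.0025 0.0025 0.2 -1;0 0 0 0.0025 0.0025 0.2375 -1;0 0 0 0.0025 0.0025 0.2575 -1;0 0 0 0.0025 0.0025 0.265 -1;0 0 0 0.0025 0.0025 0.265 -1;0 0 0 0.0025 0.0025 0.265 -1",
)

```text
time: 11.42
eef_pos: [0.6266, 0.1761, 0.1151]
tcp_rot: [0.707, 0.707, 0.001, 0.001]
contact_force: [0.1, 0.4, -1.5]
opening: 0.535
finger_force: 47.6
```

Converted, 2 mm is 0.005.

Call:
send_rows(
  rows="0 0 0 0 0 0.005 -1;0 0 0 0 0 0.005 -1;0 0 0 0 0 0.005 0.3;0 0 0 0 0 0.005 0.6;0 0 0 0 0 0.005 1;0 0 0 0 0 0.005 1",
)

```text
time: 12.18
eef_pos: [0.6259, 0.176, 0.1121]
tcp_rot: [0.707, 0.707, -0.0, -0.0]
contact_force: [-0.0, -1.1, 0.0]
opening: 1.001
finger_force: 0.0
```

Converted, -190 mm is -0.475, -140 mm is -0.35.

Call:
send_rows(
  rows="0 0 0 0 0 -0.1 1;0 0 0 0 0 -0.2 1;0 0 0 -0.075 -0.1 -0.225 1;0 0 0 -0.175 -0.225 -0.225 1;0 0 0 -0.2375 -0.35 -0.225 1;0 0 0 -0.28 -0.475 -0.225 1;0 0 0 -0.28 -0.475 -0.15 1;0 0 0 -0.28 -0.475 -0.15 1",
)

```text
time: 13.18
eef_pos: [0.4341, 0.064, 0.1708]
tcp_rot: [0.707, 0.707, -0.001, -0.001]
contact_force: [0.4, 0.3, -0.2]
opening: 1.001
finger_force: 0.0
```

```bash
python3 - <<'E'
from h import *
s=ctrl.get_state();print(s['time'],s['eef_pos'],s['opening'],s['contact_force'])
p=shot('wrist');find(p,names[:3]);np.save('s1.npy',p,allow_pickle=True)
q=shot('scene');find(q,names[:1])
cv2.imwrite('pics/s1.png',np.hstack([p['color'][:,160:460],cv2.resize(q['color'][110:250,200:340],(420,420))])[:,:,::-1])
print('tcp pix z.09',pix(p,list(s['eef_pos'][:2])+[.09]))
E
```

```text
13.175 [0.43413539 0.06397246 0.17078282] 1.001190116948642 [ 0.35338276  0.31796614 -0.18261586]
pepper_mill 0.79 [0.6072 0.1738 0.0578] [519.  68.]
salt_shaker 0.78 [0.4288 0.0725 0.0797] [273. 210.]
red_jar 0.69 [0.447  0.1834 0.0955] [302.  38.]
pepper_mill 0.75 [0.6197 0.1634 0.0848] [272. 152.]
tcp pix z.09 [280.28339414 225.77368227]
```

View pics/s1.png

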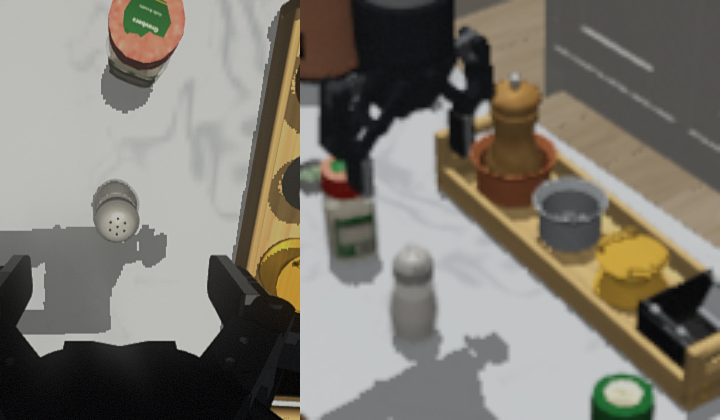

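The mill stands upright in the copper cup. The shaker's top at (277,225) lies right under the TCP (280,226), so I'll descend and grip it.

Converted, 103 mm is 0.2575, 80 mm is 0.2.

Call:
send_rows(
  rows="0 0 0 0 -0.005 0.05 1;0 0 0 0 -0.005 0.125 1;0 0 0 0 -0.005 0.2 1;0 0 0 0 -0.005 0.2575 1;0 0 0 0 -0.005 0.2575 1;0 0 0 0 -0.005 0.2575 -1;0 0 0 0 -0.005 0.2575 -1;0 0 0 0 -0.005 0.2575 -1",
  grip_force=40,
)

```text
time: 14.48
eef_pos: [0.4344, 0.064, 0.0704]
tcp_rot: [0.707, 0.707, 0.0, 0.0]
contact_force: [-3.8, -0.8, 7.8]
opening: 0.403
finger_force: 37.1
```

Call:
send_rows(
  rows="0 0 0 0 0 0 -1;0 0 0 0 0 0 -1;0 0 0 0 0 0 -1",
)

```text
time: 14.85
eef_pos: [0.4343, 0.064, 0.0706]
tcp_rot: [0.707, 0.707, -0.0, 0.0]
contact_force: [-2.2, -0.3, 5.5]
opening: 0.403
finger_force: 37.4
```

Converted, 185 mm is 0.4625, -110 mm is -0.275.

Call:
send_rows(
  rows="0 0 0 0 0 -0.1 -1;0 0 0 0 0 -0.225 -1;0 0 0 0.01 0.0625 -0.275 -1;0 0 0 0.0225 0.1875 -0.275 -1;0 0 0 0.035 0.325 -0.275 -1;0 0 0 0.0475 0.4625 -0.275 -1;0 0 0 0.0475 0.4625 -0.275 -1;0 0 0 0.0475 0.4625 -0.275 -1",
)

```text
time: 15.85
eef_pos: [0.6182, 0.0831, 0.1786]
tcp_rot: [0.707, 0.707, -0.001, -0.001]
contact_force: [0.5, -0.4, -1.2]
opening: 0.397
finger_force: 38.9
```

```bash
python3 - <<'E'
from h import *
s=ctrl.get_state();print(s['time'],s['eef_pos'],s['opening'],s['finger_force'],s['contact_force'])
p=shot('wrist');q=shot('side')
cv2.imwrite('pics/s2.png',np.hstack([cv2.resize(p['color'][60:420,100:460],(400,400)),cv2.resize(q['color'][100:260,180:340],(400,400))])[:,:,::-1])
print(pix(p,[.619,.083,.05]),pix(q,[.619,.083,.05]))
E
```

```text
15.85 [0.61820675 0.08307445 0.1786229 ] 0.39748632178016047 38.890083642618265 [ 0.45321099 -0.43878493 -1.2393743 ]
[280.85671597 208.2261527 ] [239.91205273 218.43853047]
```

View pics/s2.png

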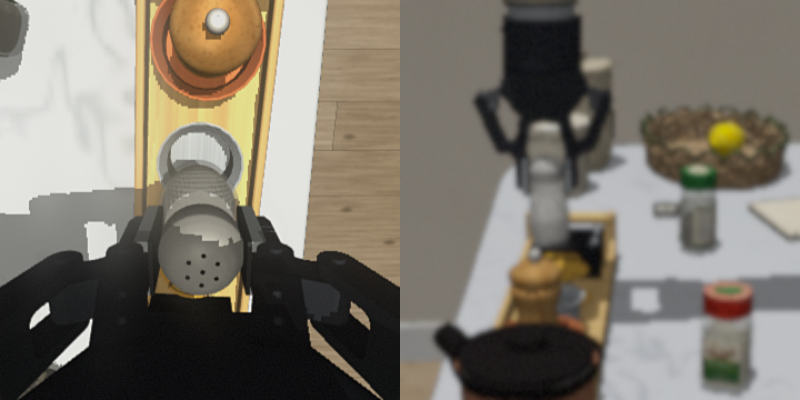

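The shaker hangs upright over the steel cup: its rim centre is near (200,163) in the crop, in line with the shaker. The mill looks centred in the copper cup. Lower and release.

Converted, 97 mm is 0.2425, 95 mm is 0.2375.

Call:
send_rows(
  rows="0 0 0 0 0 0.075 -1;0 0 0 0 0 0.15 -1;0 0 0 0 0 0.2 -1;0 0 0 0 0 0.225 -1;0 0 0 0 0 0.2375 -1;0 0 0 0 0 0.2425 -1;0 0 0 0 0 0.2425 -1;0 0 0 0 0 0.2425 -1",
)

```text
time: 16.95
eef_pos: [0.62, 0.083, 0.0844]
tcp_rot: [0.707, 0.707, 0.001, 0.001]
contact_force: [-2.6, 0.0, 5.8]
opening: 0.395
finger_force: 40.8
```

Converted, 2 mm is 0.005.

Call:
send_rows(
  rows="0 0 0 0 0 0.005 -1;0 0 0 0 0 0.005 -1",
)

```text
time: 17.2
eef_pos: [0.6204, 0.0829, 0.0842]
tcp_rot: [0.707, 0.707, 0.001, 0.001]
contact_force: [-5.8, -0.9, 13.0]
opening: 0.392
finger_force: 43.0
```

Converted, -150 mm is -0.375, 107 mm is 0.2675.

Call:
send_rows(
  rows="0 0 0 0 0 0.005 0.3;0 0 0 0 0 0.0025 1;0 0 0 0 0 0.0025 1;0 0 0 0 0 -0.1 1;0 0 0 0 0 -0.225 1;0 0 0 0.05 -0.125 -0.275 1;0 0 0 0.1375 -0.25 -0.275 1;0 0 0 0.2675 -0.375 -0.275 1",
)

```text
time: 18.2
eef_pos: [0.4743, 0.1835, 0.1905]
tcp_rot: [0.708, 0.706, 0.0, 0.0]
contact_force: [0.6, 0.4, -0.4]
opening: 1.0
finger_force: 0.0
```

Converted, -17 mm is -0.0425.

Call:
send_rows(
  rows="0 0 0 0 -0.0425 0 1;0 0 0 0 -0.0425 0 1;0 0 0 0 -0.0425 0 1;0 0 0 0 -0.0425 0 1",
)

```text
time: 18.7
eef_pos: [0.4599, 0.1823, 0.1904]
tcp_rot: [0.708, 0.706, 0.0, 0.0]
contact_force: [-0.3, 0.2, 0.1]
opening: 0.998
finger_force: 0.0
```

```bash
python3 - <<'E'
from h import *
s=ctrl.get_state();print(s['time'],s['eef_pos'],s['tcp_rot'],s['opening'],s['contact_force'])
p=shot('wrist');find(p,names[:3]);np.save('r1.npy',p,allow_pickle=True)
q=shot('scene');find(q,names[:2])
cv2.imwrite('pics/r1.png',np.hstack([p['color'][:,160:460],cv2.resize(q['color'][110:250,200:340],(420,420))])[:,:,::-1])
print('tcp pix z.097',pix(p,list(s['eef_pos'][:2])+[.097]))
E
```

```text
18.7 [0.45986923 0.18229704 0.1903975 ] [7.07750208e-01 7.06462748e-01 1.16243335e-04 1.23921111e-04] 0.9976583601722275 [-0.27987562  0.19973846  0.06536853]
pepper_mill 0.85 [0.6107 0.1856 0.1138] [494. 223.]
salt_shaker 0.59 [0.6192 0.0977 0.058 ] [445. 291.]
red_jar 0.84 [0.451  0.1969 0.0965] [268. 202.]
pepper_mill 0.86 [0.617  0.1602 0.0827] [272. 153.]
salt_shaker 0.65 [0.6089 0.0657 0.0708] [291. 173.]
tcp pix z.097 [279.75549767 220.39731587]
```

View pics/r1.png

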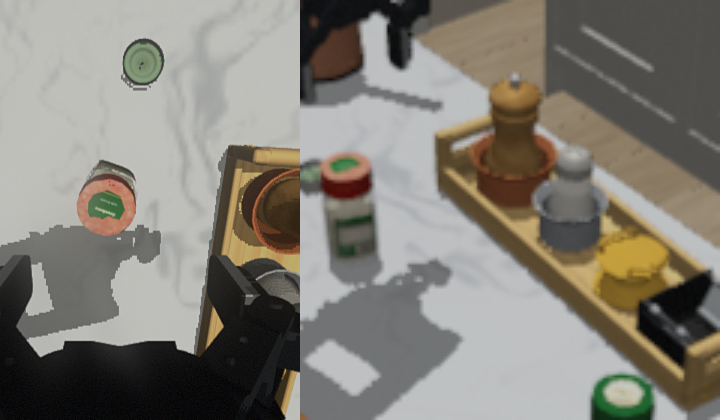

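```bash
python3 - <<'E'
from h import *
p=np.load('r1.npy',allow_pickle=True).item()
c=p['color'].astype(int); h=cv2.cvtColor(p['color'],cv2.COLOR_RGB2HSV)
red=((h[...,0]<12)|(h[...,0]>170))&(h[...,1]>70); red[:150]=0;red[250:]=0;red[:,:230]=0;red[:,310:]=0
ys,xs=np.nonzero(red);print('red bbox',xs.min(),xs.max(),ys.min(),ys.max())
top=(h[...,2]>170)&red; k=cv2.minEnclosingCircle(np.c_[np.nonzero(top)[::-1]].astype('float32'));print(k,atz(p,k[0],.097))
print(atz(p,(267,206),.097))
g=cv2.GaussianBlur(p['color'],(3,3),0).astype(int).sum(2)
for u in range(250,304,2):
    col=g[145:200,u]; d=np.diff(col); i=d.argmin(); print(u,145+i,d[i],atz(p,(u,145+i),0)[:2].round(4),end=' | ')
E
```

```text
red bbox 237 295 174 235
((265.8043518066406, 206.7608642578125), 29.3748836517334) [0.44939971 0.19306516 0.097     ]
[0.4503053  0.19365494 0.097     ]
250 175 -47 [0.4287 0.2018] | 252 177 -62 [0.4307 0.1997] | 254 166 -67 [0.4331 0.2114] | 256 175 -80 [0.435  0.2018] | 258 174 -86 [0.4372 0.2029] | 260 159 -121 [0.4396 0.2186] | 262 159 -142 [0.4417 0.2186] | 264 160 -132 [0.4437 0.2176] | 266 160 -153 [0.4458 0.2176] | 268 161 -145 [0.4479 0.2166] | 270 161 -140 [0.45   0.2165] | 272 162 -158 [0.4521 0.2155] | 274 163 -155 [0.4542 0.2145] | 276 164 -145 [0.4563 0.2134] | 278 164 -158 [0.4584 0.2134] | 280 165 -162 [0.4605 0.2124] | 282 166 -143 [0.4626 0.2113] | 284 167 -146 [0.4647 0.2103] | 286 167 -141 [0.4668 0.2103] | 288 169 -135 [0.4689 0.2081] | 290 170 -132 [0.471  0.2071] | 292 172 -122 [0.4732 0.205 ] | 294 174 -56 [0.4753 0.2028] | 296 178 -20 [0.4775 0.1986] | 298 188 -3 [0.4798 0.1877] | 300 150 -2 [0.4812 0.2278] | 302 193 -3 [0.4842 0.1822] |
```

The shaker and mill both stand upright in their cups. The red lid is at (266,206), which puts the jar at about (0.450,0.193), and its base edge gives a yaw of about −18°. I'll turn the tool 18° to match, descend and grip.

Converted, 105 mm is 0.2625, 85 mm is 0.2125, 18 degrees is 0.3.

Call:
send_rows(
  rows="0 0 0.15 0.025 -0.025 0.025 1;0 0 0.3 0.025 -0.025 0.075 1;0 0 0.3 0.025 -0.025 0.15 1;0 0 0.3 0.025 -0.025 0.2125 1;0 0 0.3 0.025 -0.025 0.2625 1;0 0 0.3 0.025 -0.025 0.2625 1;0 0 0.3 0.025 -0.025 0.2625 -1;0 0 0.3 0.025 -0.025 0.2625 -1",
  grip_force=50,
)

```text
time: 20.05
eef_pos: [0.4496, 0.1933, 0.0866]
tcp_rot: [0.809, 0.588, 0.001, 0.0]
contact_force: [-0.6, 0.5, 0.5]
opening: 0.603
finger_force: 0.0
```

Call:
send_rows(
  rows="0 0 0 0 0 0 -1;0 0 0 0 0 0 -1;0 0 0 0 0 0 -1;0 0 0 0 0 0 -1",
)

```text
time: 20.55
eef_pos: [0.4499, 0.1934, 0.0868]
tcp_rot: [0.809, 0.588, 0.001, 0.001]
contact_force: [0.7, 0.3, 6.3]
opening: 0.518
finger_force: 51.2
```

```bash
python3 - <<'E'
from h import *
from scipy.spatial.transform import Rotation as R
s=ctrl.get_state();print(s['time'],s['eef_pos'],s['opening'],s['finger_force'],s['contact_force'])
M=R.from_quat(s['tcp_rot']).as_matrix();print(M.round(4).tolist())
g=np.array([.608,-.0985,.21]);print('shift in tool axes mm to above holder',M.T@(g-s['eef_pos'])*1000)
E
```

```text
20.55 [0.44986975 0.19335635 0.08675507] 0.5177290880910639 51.24117755738553 [0.74523195 0.29069457 6.27656197]
[[0.309, 0.951, 0.0027], [0.9511, -0.309, 0.0006], [0.0014, 0.0024, -1.0]]
shift in tool axes mm to above holder [-228.52762442  240.87940393 -122.99128778]
```

Converted, 221 mm is 0.5525, -123 mm is -0.3075, -14.6 degrees is -0.2433.

Call:
send_rows(
  rows="0 0 0 0 0 -0.1125 -1;0 0 0 0 0 -0.25 -1;0 0 -0.05 -0.05 0.0525 -0.3075 -1;0 0 -0.1 -0.1425 0.15 -0.3075 -1;0 0 -0.15 -0.2425 0.255 -0.3075 -1;0 0 -0.2 -0.3425 0.36 -0.3075 -1;0 0 -0.2433 -0.4425 0.465 -0.3075 -1;0 0 -0.2433 -0.525 0.5525 -0.3075 -1",
)

```text
time: 21.55
eef_pos: [0.5941, -0.0769, 0.2073]
tcp_rot: [0.728, 0.686, -0.0, -0.001]
contact_force: [1.3, 0.4, -0.4]
opening: 0.516
finger_force: 51.1
```

Converted, -23 mm is -0.0575, 15 mm is 0.0375.

Call:
send_rows(
  rows="0 0 0 -0.0575 0.0375 0 -1;0 0 0 -0.0575 0.0375 0 -1;0 0 0 -0.0575 0.0375 0 -1;0 0 0 -0.0575 0.0375 0 -1",
)

```text
time: 22.05
eef_pos: [0.6069, -0.0976, 0.208]
tcp_rot: [0.727, 0.686, -0.0, -0.0]
contact_force: [0.2, 0.9, -0.8]
opening: 0.513
finger_force: 51.1
```

```bash
python3 - <<'E'
from h import *
from scipy.spatial.transform import Rotation as R
s=ctrl.get_state();print(s['time'],s['eef_pos'],s['opening'],s['finger_force'],s['contact_force'])
M=R.from_quat(s['tcp_rot']).as_matrix();print(M.round(4).tolist())
g=np.array([.608,-.0985,.21]);print('shift',M.T@(g-s['eef_pos'])*1000)
p=shot('wrist');np.save('j1.npy',p,allow_pickle=True)
find(p,['red_jar','jar_holder','brass_dish','salt_shaker'])
sc=shot('scene');find(sc,['red_jar','jar_holder'])
E
```

```text
22.05 [ 0.60694984 -0.09755734  0.20799822] 0.5131900530947713 51.12363663705764 [ 0.18619854  0.8614621  -0.81595913]
[[0.058, 0.9983, -0.0009], [0.9983, -0.058, 0.0005], [0.0004, -0.0009, -1.0]]
shift [-0.87931298  1.10124508 -2.00315192]
red_jar 0.85 [ 0.6054 -0.0929  0.2179] [276. 285.]
jar_holder 0.82 [ 0.6055 -0.0859  0.0389] [278. 186.]
brass_dish 0.91 [ 0.6127 -0.0101  0.0455] [281. 105.]
salt_shaker 0.92 [0.6176 0.0624 0.0466] [281.  13.]
red_jar 0.92 [ 0.5909 -0.1197  0.1729] [338. 177.]
jar_holder 0.58 [ 0.6142 -0.09    0.0388] [332. 211.]
```

Converted, 88 mm is 0.22, 86 mm is 0.215.

Call:
send_rows(
  rows="0 0 0 -0.0025 0.0025 0.0625 -1;0 0 0 -0.0025 0.0025 0.125 -1;0 0 0 -0.0025 0.0025 0.155 -1;0 0 0 -0.0025 0.0025 0.175 -1;0 0 0 -0.0025 0.0025 0.19 -1;0 0 0 -0.0025 0.0025 0.205 -1;0 0 0 -0.0025 0.0025 0.215 -1;0 0 0 -0.0025 0.0025 0.22 -1",
)

```text
time: 23.45
eef_pos: [0.6085, -0.0998, 0.1203]
tcp_rot: [0.728, 0.686, 0.0, 0.0]
contact_force: [-0.3, 0.6, -0.8]
opening: 0.516
finger_force: 51.1
```

Converted, 18 mm is 0.045, 16 mm is 0.04.

Call:
send_rows(
  rows="0 0 0 0 0 0.01 -1;0 0 0 0 0 0.02 -1;0 0 0 0 0 0.0275 -1;0 0 0 0 0 0.035 -1;0 0 0 0 0 0.04 -1;0 0 0 0 0 0.045 -1;0 0 0 0 0 0.045 -1",
)

```text
time: 24.32
eef_pos: [0.608, -0.0997, 0.1014]
tcp_rot: [0.728, 0.686, -0.0, -0.001]
contact_force: [-0.3, 0.5, -1.1]
opening: 0.515
finger_force: 51.4
```

Converted, 2 mm is 0.005, 1 mm is 0.0025.

Call:
send_rows(
  rows="0 0 0 0 0 0.0025 -1;0 0 0 0 0 0.005 -1;0 0 0 0 0 0.005 -1;0 0 0 0 0 0.005 -1",
)

```text
time: 24.82
eef_pos: [0.6082, -0.0997, 0.0999]
tcp_rot: [0.728, 0.686, -0.0, -0.0]
contact_force: [-0.6, -0.6, -0.9]
opening: 0.515
finger_force: 51.2
```

```bash
python3 - <<'E'
from h import *
s=ctrl.get_state();print(s['time'],s['eef_pos'],s['opening'],s['finger_force'],s['contact_force'],s['wrist_torque'])
p=shot('wrist');np.save('j2.npy',p,allow_pickle=True);find(p,['red_jar','jar_holder','brass_dish'])
q=shot('scene');find(q,['red_jar','jar_holder']);t=shot('side');find(t,['red_jar'])
cv2.imwrite('pics/j2.png',np.hstack([cv2.resize(p['color'][60:420,100:460],(400,400)),cv2.resize(q['color'][140:260,270:390],(400,400),interpolation=cv2.INTER_CUBIC)])[:,:,::-1])
E
```

```text
24.825 [ 0.60824773 -0.099716    0.09993768] 0.5154586671090451 51.19538201310206 [-0.64656314 -0.61338692 -0.91718634] [-0.02941172  0.06249197 -0.01071493]
red_jar 0.78 [ 0.608  -0.0936  0.1108] [279. 283.]
jar_holder 0.69 [ 0.5983 -0.0764  0.0446] [262. 204.]
brass_dish 0.69 [ 0.6142 -0.0083  0.0442] [281.  84.]
red_jar 0.59 [ 0.5979 -0.1167  0.0778] [336. 207.]
jar_holder 0.53 [ 0.5657 -0.1071  0.0427] [323. 221.]
red_jar 0.8 [ 0.6065 -0.0818  0.0869] [246. 185.]
```

View pics/j2.png

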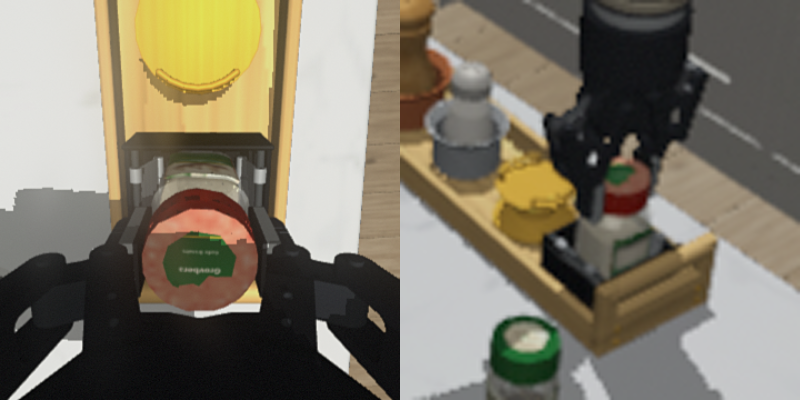

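The last picture shows the jar upright in the black holder with both flaps against its sides, still held. The other things look undisturbed. Next I'll press on until the floor is felt.

Converted, 2 mm is 0.005, 1 mm is 0.0025.

Call:
send_rows(
  rows="0 0 0 0 0 0.0025 -1;0 0 0 0 0 0.005 -1;0 0 0 0 0 0.005 -1;0 0 0 0 0 0.005 -1",
)

```text
time: 25.78
eef_pos: [0.6087, -0.0998, 0.0998]
tcp_rot: [0.728, 0.686, -0.0, -0.0]
contact_force: [-4.5, 1.6, 5.6]
opening: 0.517
finger_force: 51.8
```

Converted, 3 mm is 0.0075, 2 mm is 0.005.

Call:
send_rows(
  rows="0 0 0 0 0 0.005 -1;0 0 0 0 0 0.0075 -1;0 0 0 0 0 0.0075 -1;0 0 0 0 0 0.0075 -1",
)

```text
time: 26.28
eef_pos: [0.6089, -0.1, 0.0997]
tcp_rot: [0.728, 0.686, -0.001, -0.0]
contact_force: [-8.1, 2.9, 17.3]
opening: 0.516
finger_force: 53.2
```

The jar is on the floor: the force rises to 17 N with no further travel. I'll ease off, release and rise.

Converted, -110 mm is -0.275, -90 mm is -0.225.

Call:
send_rows(
  rows="0 0 0 0 0 -0.005 -1;0 0 0 0 0 -0.005 -1;0 0 0 0 0 -0.005 0.3;0 0 0 0 0 -0.005 1;0 0 0 0 0 -0.005 1;0 0 0 0 0 -0.1 1;0 0 0 0 0 -0.225 1;0 0 0 0 0 -0.275 1",
)

```text
time: 27.28
eef_pos: [0.6101, -0.1004, 0.209]
tcp_rot: [0.728, 0.686, 0.001, 0.003]
contact_force: [0.7, -0.6, 0.2]
opening: 0.999
finger_force: 0.0
```

Converted, -225 mm is -0.5625, -195 mm is -0.4875.

Call:
send_rows(
  rows="0 0 0 -0.1125 -0.0575 0 1;0 0 0 -0.2375 -0.12 0 1;0 0 0 -0.3625 -0.185 0 1;0 0 0 -0.4875 -0.2475 0 1;0 0 0 -0.5625 -0.2875 0 1;0 0 0 -0.5625 -0.2875 0.05 1;0 0 0 -0.5625 -0.2875 0.05 1;0 0 0 -0.5625 -0.2875 0.05 1",
)

```text
time: 28.28
eef_pos: [0.4807, -0.3163, 0.1844]
tcp_rot: [0.727, 0.686, 0.0, -0.001]
contact_force: [-0.3, 0.1, 0.0]
opening: 1.002
finger_force: 0.0
```

```bash
cat > cl.py <<'E'
from h import *
from scipy.spatial.transform import Rotation as R
s=ctrl.get_state();print(s['time'],s['eef_pos'],s['opening'],s['contact_force'])
p=shot('wrist','k%d.png'%int(s['time']*10));find(p,['cream_light','green_light','red_jar','green_jar'])
M=R.from_quat(s['tcp_rot']).as_matrix()
print('tcp pix z.015',pix(p,list(s['eef_pos'][:2])+[.015]))
# refine: hough circle near the network's pixel
r=ctrl.look_for(p,'cream_light')[0];uv=pix(p,world(p,r['position']))
g=cv2.medianBlur(cv2.cvtColor(p['color'],cv2.COLOR_RGB2GRAY),3)
u0,v0=int(uv[0])-50,int(uv[1])-50;u0=max(u0,0);v0=max(v0,0)
R0=p['fx']*.019/np.linalg.norm(r['position'])
c=cv2.HoughCircles(g[v0:v0+100,u0:u0+100],cv2.HOUGH_GRADIENT,1,20,param1=100,param2=12,minRadius=int(R0*.8),maxRadius=int(R0*1.3))
if c is not None:
  for k in c[0][:3]:
    w=atz(p,(k[0]+u0,k[1]+v0),.015); print('hough',k+[u0,v0,0],w.round(4),'shift',(M.T@(w-s['eef_pos'])*1000).round(1))
w=world(p,r['position']);print('net shift',(M.T@(w-s['eef_pos'])*1000).round(1))
E
python3 cl.py; python3 -c "
from h import *
p=np.load('w2.npy',allow_pickle=True).item()
for uv in [(200,325),(330,312)]:print(atz(p,uv,.08),atz(p,uv,.0))"
```

```text
28.275 [ 0.48068155 -0.31633975  0.18444706] 1.0021061113580332 [-0.29403279  0.09564537  0.03543709]
cream_light 0.74 [ 0.474  -0.3238  0.0101] [274. 204.]
green_jar 0.63 [ 0.4457 -0.1941  0.1045] [211.  39.]
tcp pix z.015 [279.78764773 197.65361858]
hough [276.5 207.5  18. ] [ 0.4767 -0.3264  0.015 ] shift [-10.5  -3.1 169.4]
net shift [ -8.   -6.  174.3]
[ 0.41591963 -0.38185082  0.08      ] [ 0.39111584 -0.44205604  0.        ]
[ 0.62731475 -0.35732369  0.08      ] [ 6.43362684e-01 -4.12789089e-01  5.55111512e-17]
```

The cream light is measured twice at about (0.476,−0.326), 10 mm from under the TCP. I'll go closer and measure again, also checking clearance to the basket.

Converted, 90 mm is 0.225, 80 mm is 0.2.

Call:
send_rows(
  rows="0 0 0 -0.0125 -0.005 0.05 1;0 0 0 -0.025 -0.01 0.125 1;0 0 0 -0.025 -0.01 0.2 1;0 0 0 -0.025 -0.01 0.225 1;0 0 0 -0.025 -0.01 0.225 1;0 0 0 -0.025 -0.01 0.225 1",
)

```text
time: 29.32
eef_pos: [0.4764, -0.328, 0.0965]
tcp_rot: [0.728, 0.686, 0.0, 0.001]
contact_force: [-0.1, 0.4, 0.7]
opening: 0.999
finger_force: 0.0
```

```bash
python3 cl.py; python3 - <<'E'
from h import *
q=shot('scene')
for uv in [(362,346),(380,341),(410,341),(355,380),(353,400)]: print(uv,atz(q,uv,.08).round(3),atz(q,uv,.04).round(3))
E
```

```text
29.325 [ 0.47642348 -0.32803447  0.09649875] 0.9991004865287963 [-0.11994595  0.35926745  0.66372958]
cream_light 0.58 [ 0.4732 -0.3286  0.0112] [275. 225.]
green_jar 0.73 [ 0.4492 -0.2079  0.0456] [213.  26.]
tcp pix z.015 [279.69003272 225.22206692]
hough [279.5        221.5         26.79999924] [ 0.4765 -0.3252  0.015 ] shift [ 2.9 -0.3 81.5]
net shift [-0.6 -3.3 85.3]
(362, 346) [ 0.36  -0.429  0.08 ] [ 0.383 -0.413  0.04 ]
(380, 341) [ 0.393 -0.442  0.08 ] [ 0.418 -0.427  0.04 ]
(410, 341) [ 0.435 -0.476  0.08 ] [ 0.463 -0.463  0.04 ]
(355, 380) [ 0.303 -0.467  0.08 ] [ 0.323 -0.453  0.04 ]
(353, 400) [ 0.275 -0.489  0.08 ] [ 0.294 -0.477  0.04 ]
```

```bash
python3 - <<'E'
from h import *
from scipy.spatial.transform import Rotation as R
s=ctrl.get_state();M=R.from_quat(s['tcp_rot']).as_matrix();p=shot('wrist')
print(ctrl.nose_length)
for y in(-.0425,.0425):
  for t in(0,.009,.016,.022,.028,.035):
    print(y,t,*[pix(p,s['eef_pos']+M@np.array([x,y,t])).round(0) for x in(.011,-.011)])
g=cv2.cvtColor(p['color'],cv2.COLOR_RGB2GRAY)
for v in range(250,306,6): 
    row=(g[v]<75); a=[u for u in range(140,279) if row[u]]; b=[u for u in range(281,420) if row[u]]
    print(v,max(a) if a else None,min(b) if b else None)
E
```

```text
0.022
-0.0425 0 [185. 261.] [189. 304.]
-0.0425 0.009 [191. 252.] [195. 293.]
-0.0425 0.016 [195. 247.] [198. 286.]
-0.0425 0.022 [198. 242.] [201. 280.]
-0.0425 0.028 [201. 238.] [204. 275.]
-0.0425 0.035 [204. 233.] [207. 269.]
0.0425 0 [376. 261.] [372. 304.]
0.0425 0.009 [370. 252.] [366. 293.]
0.0425 0.016 [366. 247.] [362. 286.]
0.0425 0.022 [362. 242.] [359. 280.]
0.0425 0.028 [359. 238.] [356. 275.]
0.0425 0.035 [356. 233.] [353. 269.]
250 None None
256 189 371
262 190 369
268 191 369
274 191 368
280 192 368
286 192 367
292 192 368
298 189 370
304 186 373
```

The open fingertips stand 9 mm ahead of the TCP, so the 22 mm applies when they are shut. A TCP height of about 24.5 mm keeps the tips clear of the table while closing.

Converted, 72 mm is 0.18, 65 mm is 0.1625.

Call:
send_rows(
  rows="0 0 0 0.0025 -0.0025 0.0625 1;0 0 0 0.0025 -0.0025 0.125 1;0 0 0 0.0025 -0.0025 0.1625 1;0 0 0 0.0025 -0.0025 0.18 1;0 0 0 0.0025 -0.0025 0.18 1;0 0 0 0.0025 -0.0025 0.18 -1;0 0 0 0.0025 -0.0025 0.18 -1;0 0 0 0.0025 -0.0025 0.18 -1",
  grip_force=25,
)

```text
time: 30.72
eef_pos: [0.4752, -0.3267, 0.0242]
tcp_rot: [0.728, 0.686, -0.0, 0.001]
contact_force: [0.4, 0.2, 0.0]
opening: 0.428
finger_force: 25.0
```

Call:
send_rows(
  rows="0 0 0 0 0 0 -1;0 0 0 0 0 0 -1;0 0 0 0 0 0 -1;0 0 0 0 0 0 -1",
)

```text
time: 31.22
eef_pos: [0.4752, -0.3267, 0.0242]
tcp_rot: [0.728, 0.686, -0.0, 0.001]
contact_force: [-0.8, 0.8, 6.3]
opening: 0.426
finger_force: 25.4
```

Converted, -175 mm is -0.4375, -140 mm is -0.35.

Call:
send_rows(
  rows="0 0 0 0 0 -0.025 -1;0 0 0 0 0 -0.1 -1;0 0 0 0 0 -0.225 -1;0 0 0 0 0 -0.35 -1;0 0 0 0 0 -0.4375 -1;0 0 0 0 0 -0.4375 -1;0 0 0 0 0 -0.4375 -1",
)

```text
time: 32.1
eef_pos: [0.4742, -0.3257, 0.1969]
tcp_rot: [0.728, 0.686, -0.0, -0.001]
contact_force: [0.8, 0.9, -1.0]
opening: 0.424
finger_force: 25.2
```

Converted, 327 mm is 0.8175, 315 mm is 0.7875.

Call:
send_rows(
  rows="0 0 0 0.075 0.0275 0 -1;0 0 0 0.2 0.0725 0 -1;0 0 0 0.325 0.12 0 -1;0 0 0 0.45 0.165 0 -1;0 0 0 0.575 0.21 0 -1;0 0 0 0.7 0.255 0 -1;0 0 0 0.7875 0.2875 0 -1;0 0 0 0.8175 0.3 0 -1",
)

```text
time: 33.1
eef_pos: [0.6132, -0.0049, 0.1954]
tcp_rot: [0.727, 0.687, -0.001, -0.002]
contact_force: [-0.4, -1.7, -0.6]
opening: 0.427
finger_force: 25.1
```

Converted, 80 mm is 0.2, 70 mm is 0.175.

Call:
send_rows(
  rows="0 0 0 0 0 0.1 -1;0 0 0 0 0 0.175 -1;0 0 0 0 0 0.2 -1;0 0 0 0 0 0.2 -1",
)

```text
time: 33.6
eef_pos: [0.6133, -0.0075, 0.1172]
tcp_rot: [0.728, 0.686, -0.001, -0.001]
contact_force: [0.7, 0.1, 0.2]
opening: 0.425
finger_force: 25.2
```

```bash
python3 - <<'E'
from h import *
from scipy.spatial.transform import Rotation as R
s=ctrl.get_state();print(s['time'],s['eef_pos'],s['tcp_rot'],s['opening'],s['finger_force'],s['contact_force'])
p=shot('wrist','l1.png');np.save('l1.npy',p,allow_pickle=True);find(p,['cream_light','brass_dish','red_jar','salt_shaker'])
M=R.from_quat(s['tcp_rot']).as_matrix()
print('shift',M.T@(np.array([.6135,-.0075,.0672])-s['eef_pos'])*1000)
h=cv2.cvtColor(p['color'],cv2.COLOR_RGB2HSV)
m=((h[...,0]>18)&(h[...,0]<32)&(h[...,1]>215)&(h[...,2]>150)).astype('uint8')
k,l,st,ce=cv2.connectedComponentsWithStats(m)
for i in range(1,k):
    if st[i,4]>150:print(st[i],ce[i].round(1))
print('dish pix',pix(p,[.6135,-.0075,.043]),[pix(p,[.6135+a,-.0075+b,.043]).round(0).tolist() for a,b in((-.0325,0),(.0325,0),(0,.0325),(0,-.0325))])
E
```

```text
33.6 [ 0.61327276 -0.00754084  0.117157  ] [ 0.72805797  0.68551439 -0.00081868 -0.00097402] 0.42527030510483443 25.15449585400347 [0.69605852 0.06225937 0.17785878]
cream_light 0.96 [ 0.6079 -0.0081  0.1038] [270. 271.]
brass_dish 0.72 [0.6123 0.0045 0.0459] [278. 214.]
shift [4.72755404e-02 3.51299850e-01 4.99562721e+01]
dish pix [280.51128397 228.71180932] [[234.0, 231.0], [327.0, 226.0], [278.0, 183.0], [283.0, 271.0]]
```

Converted, 49 mm is 0.1225, 47 mm is 0.1175.

Call:
send_rows(
  rows="0 0 0 0 0 0.05 -1;0 0 0 0 0 0.0875 -1;0 0 0 0 0 0.1075 -1;0 0 0 0 0 0.1175 -1;0 0 0 0 0 0.1225 -1;0 0 0 0 0 0.1225 -1",
)

```text
time: 34.6
eef_pos: [0.6143, -0.0071, 0.0696]
tcp_rot: [0.728, 0.686, 0.0, 0.0]
contact_force: [-0.4, -1.0, 1.2]
opening: 0.427
finger_force: 25.2
```

Converted, 2 mm is 0.005, 1 mm is 0.0025.

Call:
send_rows(
  rows="0 0 0 0 0 0.0025 -1;0 0 0 0 0 0.005 -1;0 0 0 0 0 0.005 -1;0 0 0 0 0 0.005 -1",
)

```text
time: 35.1
eef_pos: [0.614, -0.007, 0.0674]
tcp_rot: [0.728, 0.686, 0.0, 0.0]
contact_force: [-0.1, -0.1, -1.2]
opening: 0.428
finger_force: 25.2
```

Converted, 2 mm is 0.005, 1 mm is 0.0025.

Call:
send_rows(
  rows="0 0 0 0 0 0.0025 -1;0 0 0 0 0 0.005 -1;0 0 0 0 0 0.005 -1;0 0 0 0 0 0.005 -1",
)

```text
time: 35.6
eef_pos: [0.6143, -0.007, 0.0671]
tcp_rot: [0.728, 0.686, -0.0, -0.0]
contact_force: [-3.7, 0.6, 8.3]
opening: 0.428
finger_force: 25.8
```

The light is seated (8 N, no further travel). I'll open gently and rise straight up.

Converted, -180 mm is -0.45, -120 mm is -0.3.

Call:
send_rows(
  rows="0 0 0 0 0 0 0.1;0 0 0 0 0 0 0.5;0 0 0 0 0 0 1;0 0 0 0 0 0 1;0 0 0 0 0 -0.05 1;0 0 0 0 0 -0.15 1;0 0 0 0 0 -0.3 1;0 0 0 0 0 -0.45 1",
)

```text
time: 36.6
eef_pos: [0.6139, -0.007, 0.2485]
tcp_rot: [0.728, 0.686, 0.0, 0.001]
contact_force: [1.4, -0.8, -0.4]
opening: 0.996
finger_force: 0.0
```

Converted, -70 mm is -0.175.

Call:
send_rows(
  rows="0 0 0 0 0 -0.175 1;0 0 0 0 0 -0.175 1;0 0 0 0 0 -0.175 1;0 0 0 0 0 -0.175 1",
)

```text
time: 37.1
eef_pos: [0.6131, -0.0069, 0.3132]
tcp_rot: [0.728, 0.686, -0.001, -0.002]
contact_force: [1.0, -0.5, -0.1]
opening: 0.997
finger_force: 0.0
```

```bash
python3 - <<'E'
from h import *
s=ctrl.get_state();print(s['time'],s['eef_pos'],s['opening'],s['contact_force'])
p=shot('wrist','e1.png');find(p,names);q=shot('scene','e2.png');print();find(q,names)
cx=[.608,.6135,.619,.625];cy=[-.0993,-.0075,.083,.1755]
print('expect tops: jar',pix(p,[cx[0],cy[0],.11]),'light',pix(p,[cx[1],cy[1],.058]),'shaker',pix(p,[cx[2],cy[2],.103]),'knob',pix(p,[cx[3],cy[3],.133]))
E
```

```text
37.1 [ 0.61308224 -0.00688564  0.31315927] 0.9973051604119159 [ 0.99800343 -0.54282986 -0.06413098]
pepper_mill 0.69 [0.6263 0.1595 0.1164] [284.  19.]
salt_shaker 0.62 [0.6179 0.0812 0.0962] [280. 108.]
salt_shaker 0.38 [ 0.6081 -0.0891  0.11  ] [280. 258.]
red_jar 0.68 [ 0.61   -0.091   0.1092] [282. 259.]
red_jar 0.39 [0.6161 0.0864 0.0473] [278. 106.]
cream_light 0.7 [ 0.6137 -0.0075  0.0534] [281. 182.]
cream_light 0.19 [ 0.6087 -0.0914  0.1085] [281. 259.]
green_jar 0.48 [ 0.4694 -0.1849  0.0508] [190. 305.]
green_jar 0.17 [ 0.6106 -0.002   0.0471] [278. 177.]
copper_cup 0.57 [0.6109 0.1705 0.0422] [270.  32.]
steel_cup 0.77 [0.6157 0.0869 0.0457] [278. 106.]
brass_dish 0.86 [ 0.6114 -0.0014  0.0434] [279. 176.]
jar_holder 0.65 [ 0.6005 -0.0828  0.0426] [274. 234.]

pepper_mill 0.71 [0.619  0.1629 0.0849] [272. 152.]
salt_shaker 0.59 [0.6091 0.0677 0.0676] [291. 174.]
red_jar 0.74 [ 0.593  -0.1163  0.078 ] [334. 207.]
cream_light 0.69 [ 0.6135 -0.0127  0.05  ] [312. 193.]
green_jar 0.81 [ 0.4325 -0.2002  0.0729] [308. 258.]
green_light 0.4 [0.4783 0.3059 0.0071] [205. 169.]
copper_cup 0.73 [0.603  0.1502 0.036 ] [270. 170.]
steel_cup 0.83 [0.6022 0.0586 0.0357] [291. 186.]
brass_dish 0.82 [ 0.5982 -0.0237  0.0233] [310. 205.]
jar_holder 0.84 [ 0.5676 -0.1031  0.0424] [322. 220.]
expect tops: jar [280.46057624 266.01643631] light [280.52910276 182.74897611] shaker [280.83626776 106.03822023] knob [281.67724275  -7.82589556]
```

```bash
python3 -c "
from plant import ctrl
print(ctrl.sign_off())"
```

```text
the job is handed in; nothing more can be done
None
```

I packed the caddy and handed it in after about 37 s of robot time, with no verdict returned: mill in the copper cup, shaker in the steel cup, cream light in the brass dish, and red jar pushed to the holder's floor before release; the last camera check found them all in place and the green jar and green light where they stood.

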